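Close the watch leak tester with its ring nut

TASK

Put the brass ring nut over the threaded neck of the leak tester and turn it backward (anticlockwise from above) under light pressure until you feel it drop into the thread start; then run it forward (clockwise) until it is snug and presses the steel cover down on its gasket. Never force the nut, do not disturb the other things on the bench, and let go at the end.

Things in the scene. Friction and masses are not known exactly. Their poses are not given: they have to be found in the camera images.
- nut: brass ring nut, open right through, 50 mm across its 20 flats, 26 mm high, 0.16 kg give or take a third; origin centre of its underside, z up along its axis. It stands on the bench right way up (underside down). Its yaw does not tell where the lugs in its bore are. The flats can be gripped at any yaw; grip the upper 18 mm.
- nut_lugs (a point): on the nut's axis 10 mm above its underside, amid three lugs in its 40 mm bore: 120 degrees apart, 8 to 12 mm above the underside, 4.4 mm wide, reaching in to 16 mm from the axis.
- tester: leak tester fixed to the bench: round green pot 120 mm across with, on its own +y side, a box 34 mm high that reaches 137 mm from the pot's axis; origin on the pot's axis at the bench, z up. On the pot lies a 93 mm steel cover, and a dark steel threaded neck stands up through its middle. The neck is held fast.
- seat (a point): on the neck's axis at the top of the cover, 50 mm above the bench. The thread pulls the engaged nut down 0.08 mm per degree of clockwise turn, with 1 mm axial play. From the drop the nut's underside meets the cover after 35 to 67 degrees, has pressed it down 1 mm after 60 to 80, and comes to a hard end stop (2.5 mm) after 78 to 99.
- neck_tip (a point): tip of the neck, on its axis, 41 mm above the cover's top. The core is 30 mm across, tapering over the top 8 mm to 20 mm.
- ridge_top (a point): on the neck's axis at the flat top of the thread ridges (37 mm across), 20.5 mm above the cover. Three 34-degree gaps, 120 degrees apart, are the thread starts; their angle is new each time and not told by any pose. On the anticlockwise side of each gap a nib stands 2 mm above the ridge: turned clockwise on top of the ridge the nut jams on it.
- drop (a point): on the neck's axis, 5 mm above the cover: just above where the nut's underside is once its lugs have dropped through the gaps (3 to 5 mm). Before, on the ridges, the underside is 12 to 13 mm above the cover (2 mm more on a nib). The drop comes after at most 110 degrees of anticlockwise turning; a little further back the lugs meet the nibs.
- cover (a joint): how far the cover is pressed down on its gasket, in m; 0 at the start, spring 7 N per mm: at 1 to 2 mm, a snug nut, it pushes back with 7 to 14 N. The torque to turn the nut rises from near zero to some 0.05 to 0.2 N m there, and steeply at the end stop.
- holder: cream movement holder, a waisted round block 54 mm across the foot and 34 mm high; origin centre of its underside, z up. Not to be disturbed
- bezel: steel watch case with glass, a plain round ring 52 mm across and 18 mm high; origin centre of its underside. Not to be disturbed
- loupe: black eye loupe standing on the bench, 42 mm across and 38 mm high; origin centre of its underside. Not to be disturbed
- screwdriver: red-handled screwdriver lying on the bench, 130 mm long; origin centre of its underside. Not to be disturbed
- tweezers: steel tweezers lying on the bench, about 130 mm long; origin near the middle. Not to be disturbed
- oil_jar: small jar with black cap, 44 mm across and 50 mm high; origin centre of its underside. Not to be disturbed

How it is judged:
By the outcome, as a careful person would: the job done as asked, in the order asked, and still so for the second after the job is handed in, with the robot touching nothing.
It also fails if it takes over 64 s, if anything falls off the work surface, if the arm or the gripper's body presses on something with over 40 N, if the wrist force passes 120 N, or if a joint passes its speed limit or range.

ROBOT

A 7-joint arm with a two-finger parallel gripper is mounted at the origin on the work surface. World frame = base frame: x ahead of the robot, y to its left, z up, the work surface at z = 0. Lengths are in m, angles in rad, forces in N, time in s.
With the tool pointing down it reaches from about 0.4 to 0.85 m from the base axis. Payload 10.4 kg.
Tool frame: the origin (TCP) lies at the very end of the fingers, on their centre line; the grasp point (between the pads) lies r.tcp_to_grasp behind it (r.tcp_to_grasp is the distance from the TCP to the grasp point, in m); z points along the fingers, y is the line along which they close (so a half turn about z gives the same grasp; the last joint's range is limited). The gripper opens to 87 mm and grips with 3 to 60 N. Pads are 19 mm wide; open, the fingers measure 117 mm over their backs; the gripper's body (75 mm by 190 mm) begins 51 mm behind the grasp point.
Start: joints at [-1.182, 0.332, -0.065, 1.46, 0.022, 1.35, -0.088], TCP at [0.25, 0.573, 0.223] pointing down, gripper open.
Joint ranges: [-2.6, 2.6], [-0.5, 2.12], [-1.47, 1.34], [0.16, 2.42], [-1.27, 4.41], [0.06, 2.06], [-2.6, 2.6]. Speed limits (rad/s): [2.22, 2.22, 2.79, 2.79, 3.14, 3.14, 3.14].

INTERFACE

Orientations are given as a unit quaternion [x, y, z, w].
In Python, from bench import monitor, cams, ticket, r gives the robot as it stands.
- The arm moves only by the shell command python3 -m crank 'ROWS' [OPENING] [FORCE]. ROWS is a JSON object whose one key "steps" holds a list of rows, each a list of 2 entries, a list of its own where there are three numbers: the shift along the world's x, y, z in units of 25 mm (1.0 is 25 mm), then the turn, a rotation vector about the world's x, y, z in units of 5 degrees (1.0 is 5 degrees). In form: {"steps": [[[x, y, z], [ax, ay, az]], ...]}. A call has 1 to 10 rows; each row shifts and turns the commanded pose from where the row before left it; what a row does not reach is not made up. A row lasts 1/12 s, in which the tool goes at most 41.7 mm and 7.16 degrees, less where a joint would pass 70% of its speed; a pose out of reach is approached as far as the arm can. A call is refused whole if a number of a shift passes 1 or a number of a turn 1, either way. A call with a gripper value outside its range is refused whole. OPENING is the finger opening in mm, from 0 to 87, set as the call begins (- or left out, the last holds). The fingers move at their own pace and stop on an object; FORCE is the grip in N (left out, the last holds). Time passes only in rows, so rows that do not move let the fingers close. It gives the time, the measured TCP pose, the force, the opening and the grip force at its end, in the units of the state.
- monitor.read_state(): the state, without advancing time (a new reading comes with each control period).
- cams.camera(name): name is "scene" or "side" or "wrist"; returns a dict with "pixels" (400x640x3 uint8, blue, green, red), "z_map" (400x640 float32, m along the optical axis (not along the pixel's ray), 0 where there is no reading), "vfov" (degrees; the focal length in pixels is half the picture's height over the tangent of half this angle, whatever the lens; pixels are square), "cx", "cy" (the principal point, pixels), "T" (4x4, takes a point from camera to world coordinates). Camera axes: x right, y up, looking along -z (the intrinsics and any distortion apply to the point x, -y, -z); pixel columns grow to the right and rows downward; lengths in m; the calibration is good to about 2 mm. A picture is of the moment at which its call begins.
- ticket.close_job(): hands the job in; it is judged then, once.
The state is a dict: "time": time; "joint_positions": joint angles; "joint_vel": joint speeds; "joint_torque": joint torques, N m; "ee_pos": TCP position; "eef_rot": TCP orientation; "ft_force": force on the tool from outside, world axes, zero at the start; "torque": the same for the moment, N m; "width": finger opening in m; "grip_force": force on a finger pad.
Only numpy, scipy, OpenCV 4.12 (cv2) and the standard library are available. Lean on these libraries where they do the work, as an engineer would, in place of code of your own. Each camera call takes 0.05 s, during which the arm holds its last target. There are 200 camera calls.

## Working session

There is one attempt and no reset: what is moved stays moved. The work goes in short steps, Python scripts to look and compute and a shell command to move; the robot and the scene stay as the last step left them, time stands still between calls to the robot, and variables do not carry over. Pictures are saved under pics/ and viewed, at most 10 in all, crops included, and the job is handed in when it is done.

```bash
ls; mkdir -p pics
cat > h.py <<'E'
import numpy as np, cv2
from bench import monitor, cams, ticket, r
def cam(n):
    c=cams.camera(n); return c
def world(c):
    H,W=c["z_map"].shape; f=H/2/np.tan(np.radians(c["vfov"])/2)
    u,v=np.meshgrid(np.arange(W),np.arange(H)); z=c["z_map"]
    P=np.stack([(u-c["cx"])/f*z,-(v-c["cy"])/f*z,-z],-1)
    P=P@c["T"][:3,:3].T+c["T"][:3,3]; P[z==0]=np.nan
    return P
E
python3 - <<'E'
from h import *
s=monitor.read_state(); print(s, r.tcp_to_grasp)
ims=[]
for n in ("scene","side"):
    c=cam(n); print(n,{k:v for k,v in c.items() if k not in("pixels","z_map")})
    np.savez("pics/"+n,P=world(c),im=c["pixels"]); cv2.imwrite(f"pics/{n}0.png",c["pixels"])
E
```

```text
pics
{'time': 0.0, 'joint_positions': array([-1.18156434,  0.3329246 , -0.0647048 ,  1.46089548,  0.02162075,
        1.34989169, -0.08850121]), 'joint_vel': array([ 1.03453856e-04, -2.97975427e-05,  9.30910623e-04,  5.50513200e-04,
       -1.38680244e-04,  9.08117832e-04, -1.07576853e-03]), 'joint_torque': array([ 1.66121197e-05, -6.23256826e+01,  2.49269122e-02, -3.89903033e+01,
       -6.12517353e-02,  3.97540850e-02,  1.44622959e-04]), 'ee_pos': array([0.25004207, 0.57240434, 0.22174291]), 'eef_rot': array([ 2.04450175e-01,  9.78876713e-01, -7.03578739e-04, -1.05325762e-04]), 'ft_force': array([-0.89336089,  0.26031343,  1.12289992]), 'torque': array([-0.01358366, -0.05704316,  0.02046061]), 'grip_force': 0.0, 'width': 0.08671644877798963} 0.0187
scene {'vfov': 49.47786959206312, 'cx': 312.7405611936301, 'cy': 205.2301306984328, 'T': array([[ 0.53967897, -0.55957305,  0.62898697,  1.26321514],
       [ 0.84179917,  0.3489296 , -0.41185227, -0.45351361],
       [ 0.01098926,  0.75174872,  0.6593581 ,  0.81242313],
       [ 0.        ,  0.        ,  0.        ,  1.        ]])}
side {'vfov': 55.900961319592945, 'cx': 319.0252209426028, 'cy': 196.05437404066674, 'T': array([[ 0.95609107,  0.2029784 , -0.21139921,  0.37962741],
       [-0.29294174,  0.68320873, -0.66888786, -0.63030402],
       [ 0.00866   ,  0.70144537,  0.71267061,  0.7474597 ],
       [ 0.        ,  0.        ,  0.        ,  1.        ]])}
```

View pics/scene0.png

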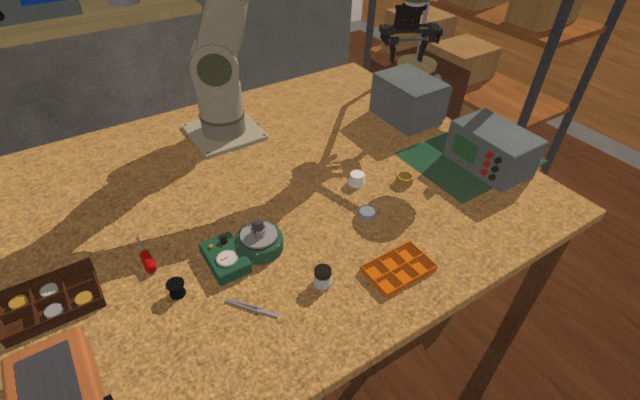

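The scene picture shows the nut at about (404,179), the holder at (357,179), the bezel at (367,213), the pot with its neck at (259,235) and the box at (225,258).

Run:
```python
from h import *
for n in("scene","side"):
    d=np.load(f"pics/{n}.npz");P=d["P"];im=d["im"]
    print(n, "px nut",P[179,404],"neck",P[226,258],"cover",P[240,262]) if n=="scene" else 0
    z=P[...,2]
    m=((z>.008)&(z<.15)&(P[...,0]>.2)&(P[...,0]<1.1)&(abs(P[...,1])<.75)).astype(np.uint8)
    N,L,S,C=cv2.connectedComponentsWithStats(m)
    for i in range(1,N):
        if S[i,4]<40: continue
        q=P[L==i]; top=q[q[:,2]>np.percentile(q[:,2],95)-.004]
        print(S[i],"x",q[:,0].min().round(3),q[:,0].max().round(3),"y",q[:,1].min().round(3),q[:,1].max().round(3),"zmax",q[:,2].max().round(3),"bgr",im[L==i].mean(0).round())
```

```text
scene px nut [ 0.53171583  0.35866844 -0.00201368] neck [ 0.56604989 -0.15292606  0.08775338] cover [ 0.57784489 -0.15120371  0.04910648]
[ 379   69   73   66 3140] x 0.2 0.365 y 0.521 0.748 zmax 0.15 bgr [82. 86. 87.]
[ 443  108  106   84 5506] x 0.498 0.742 y 0.532 0.71 zmax 0.134 bgr [84. 91. 91.]
[348 170  17  16 212] x 0.447 0.495 y 0.194 0.242 zmax 0.037 bgr [153. 166. 177.]
[396 171  18  15 187] x 0.519 0.571 y 0.318 0.369 zmax 0.029 bgr [ 54. 102. 133.]
[357 205  20  15 227] x 0.577 0.629 y 0.13 0.182 zmax 0.021 bgr [121. 128. 131.]
[ 198  219   85   66 3249] x 0.487 0.62 y -0.286 -0.091 zmax 0.094 bgr [ 86. 101.  89.]
[136 237  21  36 283] x 0.365 0.498 y -0.418 -0.393 zmax 0.027 bgr [ 34.  40. 135.]
[360 241  78  56 831] x 0.748 0.851 y 0.017 0.181 zmax 0.021 bgr [ 32.  88. 157.]
[   0  258  105   89 3502] x 0.387 0.534 y -0.72 -0.52 zmax 0.033 bgr [42. 61. 86.]
[313 264  19  25 397] x 0.714 0.758 y -0.101 -0.058 zmax 0.053 bgr [71. 81. 91.]
[165 277  20  21 316] x 0.561 0.604 y -0.396 -0.356 zmax 0.042 bgr [31. 33. 36.]
[   0  327  113   73 5661] x 0.609 0.784 y -0.71 -0.5
[... 153 characters left out ...]
.361 y 0.521 0.747 zmax 0.15 bgr [81. 84. 83.]
[270 132  16  14 155] x 0.521 0.571 y 0.316 0.37 zmax 0.028 bgr [ 57.  91. 115.]
[356 153  54  44 527] x 0.75 0.851 y 0.016 0.179 zmax 0.02 bgr [ 46.  81. 144.]
[255 158  16  17 220] x 0.448 0.495 y 0.193 0.24 zmax 0.035 bgr [149. 163. 171.]
[303 167  18  14 196] x 0.578 0.628 y 0.127 0.181 zmax 0.02 bgr [112. 117. 115.]
[378 208  19  23 340] x 0.714 0.756 y -0.103 -0.061 zmax 0.052 bgr [64. 68. 70.]
[ 302  236   75   86 4282] x 0.488 0.619 y -0.288 -0.093 zmax 0.091 bgr [80. 92. 81.]
[368 335  22  25 422] x 0.563 0.603 y -0.397 -0.356 zmax 0.039 bgr [33. 34. 35.]
[271 373  71  27 655] x 0.366 0.496 y -0.42 -0.393 zmax 0.027 bgr [ 45.  49. 115.]
```

View pics/side0.png

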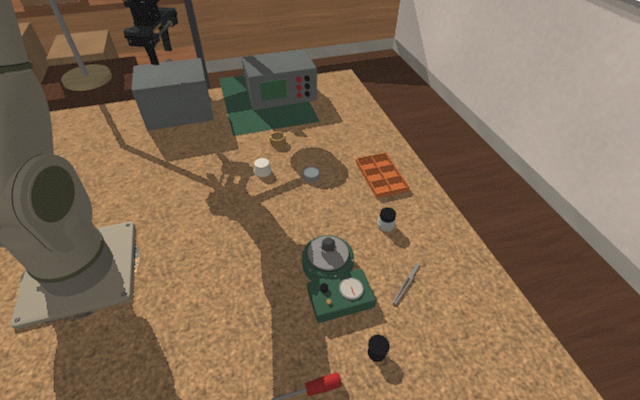

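Side view: nut at (278,139), neck tip at (328,243), box at (340,292). Nut is at about (0.545, 0.343) and the neck at about (0.557, -0.155). Moving above the nut.

```bash
python3 -m crank '{"steps": [[[1,-0.8,0],[0,0,-1]],[[1,-0.8,0],[0,0,-1]],[[1,-0.8,0],[0,0,-1]],[[1,-0.8,0],[0,0,-1]],[[1,-0.8,0],[0,0,-1]],[[1,-0.8,0],[0,0,-1]],[[1,-0.8,0],[0,0,-1]],[[1,-0.8,0],[0,0,-1]],[[1,-0.8,0],[0,0,-1]],[[1,-0.8,0],[0,0,-1]]]}' 87
python3 -m crank '{"steps": [[[0.9,-0.6,0],[0,0,0]],[[0.3,-0.2,0],[0,0,0]],[[0,0,0],[0,0,0]],[[0,0,0],[0,0,0]]]}'
python3 - <<'E'
from h import *
c=cam("wrist"); P=world(c); np.savez("pics/w1",P=P,im=c["pixels"]); cv2.imwrite("pics/w1.png",c["pixels"])
z=P[...,2]; m=(z>.022)&(z<.032)&(abs(P[...,0]-.545)<.04)&(abs(P[...,1]-.343)<.04)
q=P[m]; print(len(q),q[:,:2].min(0),q[:,:2].max(0),cv2.minEnclosingCircle(q[:,:2].astype(np.float32)),np.median(q[:,2]))
s=monitor.read_state(); print(s["ee_pos"],s["eef_rot"],s["joint_positions"])
E
```

```text
time: 0.93
ee_pos: [0.501, 0.3715, 0.2223]
eef_rot: [0.601, 0.8, -0.0, -0.0]
ft_force: [-0.1, 0.2, -0.7]
width: 0.0869
grip_force: 0.0
time: 1.27
ee_pos: [0.5295, 0.3532, 0.2221]
eef_rot: [0.599, 0.801, -0.0, -0.0]
ft_force: [-0.6, -0.1, 0.3]
width: 0.0871
grip_force: 0.0
483 [0.51936414 0.32062418] [0.56947902 0.37050256] ((0.5445770025253296, 0.34539133310317993), 0.025393912568688393) 0.0255907739439164
[0.52882097 0.35415035 0.22221527] [ 5.98204949e-01  8.01342931e-01 -1.55104470e-04 -5.67711945e-04] [-0.83428886  0.357589    0.22673461  1.44072857 -0.08168515  1.35304058
 -0.3154405 ]
```

View pics/w1.png

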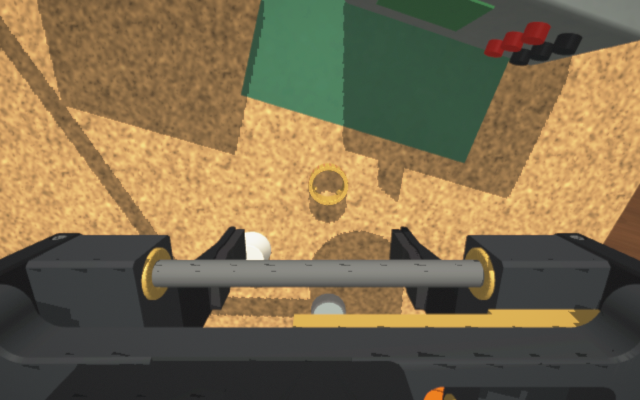

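The nut is at pixel (328,185) with nothing near it. The wrist depth puts it at (0.5446, 0.3454). Moving over it and down.

```bash
python3 -m crank '{"steps": [[[0.62,-0.34,-0.8],[0,0,0]],[[0,0,-1],[0,0,0]],[[0,0,-1],[0,0,0]],[[0,0,-1],[0,0,0]],[[0,0,0],[0,0,0]],[[0,0,0],[0,0,0]],[[0,0,0],[0,0,0]]]}'
cat >> h.py <<'E'
def rim(P,x,y,z0,z1,R):
    z=P[...,2]; m=(z>z0)&(z<z1)&(np.hypot(P[...,0]-x,P[...,1]-y)<R)
    q=P[m]; (c,rr)=cv2.minEnclosingCircle(q[:,:2].astype(np.float32)) 
    e=(np.percentile(q[:,:2],.5,axis=0)+np.percentile(q[:,:2],99.5,axis=0))/2
    return len(q),np.round(c,4),round(rr,4),np.round(e,4),np.round(np.median(q[:,2]),4)
E
python3 - <<'E'
from h import *
c=cam("wrist"); P=world(c); cv2.imwrite("pics/w2.png",c["pixels"])
print(rim(P,.5446,.3454,.022,.032,.035))
s=monitor.read_state(); print(s["ee_pos"],s["eef_rot"])
E
```

```text
time: 1.9
ee_pos: [0.5455, 0.3457, 0.1293]
eef_rot: [0.598, 0.801, 0.001, 0.0]
ft_force: [-0.0, -0.3, 0.7]
width: 0.087
grip_force: 0.0
(862, array([0.5448, 0.3453]), 0.0255, array([0.5448, 0.3454]), np.float64(0.0256))
[0.54599453 0.34561384 0.1297882 ] [5.98507915e-01 8.01115517e-01 1.46086491e-03 2.66438730e-04]
```

```bash
python3 -m crank '{"steps": [[[-0.03,-0.01,-1],[0,0,0]],[[0,0,-1],[0,0,0]],[[0,0,-1],[0,0,0]],[[0,0,-1],[0,0,0]],[[0,0,-0.5],[0,0,0]],[[0,0,-0.26],[0,0,0]],[[0,0,0],[0,0,0]],[[0,0,0],[0,0,0]],[[0,0,0],[0,0,0]]]}'
python3 -m crank '{"steps": [[[0,0,0],[0,0,0]],[[0,0,0],[0,0,0]],[[0,0,0],[0,0,0]],[[0,0,0],[0,0,0]],[[0,0,0],[0,0,0]],[[0,0,0],[0,0,0]],[[0,0,0],[0,0,0]],[[0,0,0],[0,0,0]],[[0,0,0],[0,0,0]],[[0,0,0],[0,0,0]]]}' 40 20
```

```text
time: 2.7
ee_pos: [0.546, 0.3448, 0.0105]
eef_rot: [0.599, 0.801, 0.001, 0.0]
ft_force: [0.6, -0.1, 1.1]
width: 0.087
grip_force: 0.0
time: 3.53
ee_pos: [0.5449, 0.344, 0.0086]
eef_rot: [0.599, 0.801, 0.0, 0.0]
ft_force: [0.2, 0.2, 0.7]
width: 0.0497
grip_force: 20.0
```

```bash
python3 -m crank '{"steps": [[[0,0,0.5],[0,0,0]],[[0,0,1],[0,0,0]],[[0,0,1],[0,0,0]],[[0,0,1],[0,0,0]],[[0,0,1],[0,0,0]],[[0,0,1],[0,0,0]],[[0,0,0.5],[0,0,0]],[[0,0,0],[0,0,0]],[[0,0,0],[0,0,0]],[[0,0,0],[0,0,0]]]}'
python3 - <<'E'
from h import *
c=cam("wrist"); P=world(c); cv2.imwrite("pics/w3.png",c["pixels"])
s=monitor.read_state(); p=s["ee_pos"];print(p,s["eef_rot"],s["width"],s["ft_force"],s["torque"])
print(rim(P,p[0],p[1],p[2]+.01,p[2]+.022,.03))
E
python3 -m crank '{"steps": [[[0.05,-1,0],[0,0,-1]],[[0.05,-1,0],[0,0,-1]],[[0.05,-1,0],[0,0,-1]],[[0.05,-1,0],[0,0,-1]],[[0.05,-1,0],[0,0,-1]],[[0.05,-1,0],[0,0,-1]],[[0.05,-1,0],[0,0,-1]],[[0.05,-1,0],[0,0,-1]],[[0.05,-1,0],[0,0,-1]],[[0.05,-1,0],[0,0,-1]]]}'
```

```text
time: 4.37
ee_pos: [0.5441, 0.3436, 0.1568]
eef_rot: [0.599, 0.801, -0.001, -0.0]
ft_force: [0.1, -0.6, -3.6]
width: 0.0496
grip_force: 20.0
[0.54398529 0.34353734 0.15652933] [ 5.98925807e-01  8.00803127e-01 -1.43465576e-03 -4.14120449e-04] 0.04959090494678379 [-0.44781832 -0.3507834  -2.5399476 ] [-0.12356663  0.06766378  0.0280438 ]
(2132, array([0.5427, 0.3481]), 0.0289, array([0.5414, 0.3451]), np.float64(0.1736))
time: 5.25
ee_pos: [0.5565, 0.0927, 0.1572]
eef_rot: [0.882, 0.471, -0.001, -0.0]
ft_force: [0.1, 0.4, -1.3]
width: 0.0501
grip_force: 20.0
```

View pics/w3.png

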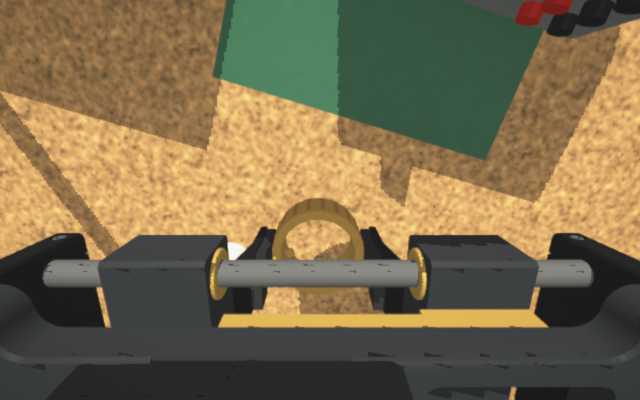

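The nut sits square between the pads, with its ring centre near (318,245). Image up is tool +x, so I'll stand off about 60 mm from the neck along tool x, to have the nut and the neck in the same wrist picture.

```bash
python3 -m crank '{"steps": [[[-0.18,-0.92,0],[0,0,-1]],[[-0.18,-0.92,0],[0,0,-1]],[[-0.18,-0.92,0],[0,0,-1]],[[-0.18,-0.92,0],[0,0,-1]],[[-0.18,-0.92,0],[0,0,-1]],[[-0.18,-0.92,0],[0,0,-1]],[[-0.18,-0.92,0],[0,0,0]],[[-0.18,-0.92,0],[0,0,0]],[[-0.18,-0.92,0],[0,0,0]],[[-0.18,-0.92,0],[0,0,0]]]}'
python3 -m crank '{"steps": [[[-0.18,-0.92,0],[0,0,0]],[[-0.18,-0.92,0],[0,0,0]],[[0,0,0],[0,0,0]],[[0,0,0],[0,0,0]],[[0,0,0],[0,0,0]],[[0,0,0],[0,0,0]]]}'
python3 - <<'E'
from h import *
for n in("wrist","scene","side"):
    c=cam(n); P=world(c); np.savez("pics/a_"+n,P=P,im=c["pixels"]); cv2.imwrite(f"pics/a_{n}.png",c["pixels"])
    z=P[...,2]
    for lo,hi,R in((.086,.096,.013),(.065,.08,.019),(.047,.053,.05)):
        try: print(n,lo,rim(P,.557,-.155,lo,hi,R))
        except Exception as e: print(n,lo,"none")
s=monitor.read_state(); print(s["ee_pos"],s["eef_rot"],s["joint_positions"])
E
```

```text
time: 6.08
ee_pos: [0.5113, -0.1369, 0.1573]
eef_rot: [0.974, 0.228, -0.001, -0.0]
ft_force: [0.9, -0.9, -1.8]
width: 0.0495
grip_force: 20.0
time: 6.58
ee_pos: [0.5034, -0.1807, 0.158]
eef_rot: [0.973, 0.229, -0.0, -0.0]
ft_force: [0.5, -0.5, -1.5]
width: 0.0499
grip_force: 20.0
wrist 0.086 (590, array([ 0.5548, -0.1516]), 0.0121, array([ 0.5552, -0.1519]), np.float64(0.0904))
wrist 0.065 (224, array([ 0.5545, -0.151 ]), 0.0181, array([ 0.5551, -0.1528]), np.float64(0.0703))
wrist 0.047 (6670, array([ 0.5535, -0.1494]), 0.0465, array([ 0.5538, -0.1499]), np.float64(0.0497))
scene 0.086 (47, array([ 0.5571, -0.1532]), 0.0115, array([ 0.557 , -0.1519]), np.float64(0.0895))
scene 0.065 (77, array([ 0.5577, -0.1544]), 0.0181, array([ 0.5582, -0.1533]), np.float64(0.071))
scene 0.047 (537, array([ 0.554 , -0.1508]), 0.0468, array([ 0.5544, -0.1507]), np.float64(0.0492))
side 0.086 none
side 0.065 (43, array([ 0.554 , -0.1567]), 0.0158, array([ 0.5541, -0.1603]), np.float64(0.069))
side 0.047 (530, array([ 0.5547, -0.1516]), 0.0465, array([ 0.5543, -0.1662]), np.float64(0.0486))
[ 0.50360666 -0.18104278  0.1583768 ] [ 9.73391638e-01  2.29147779e-01 -9.60016587e-05 -6.68662190e-05] [-0.36647005  0.20618493  0.70936242  1.81576872 -0.14519672  1.1724645
 -0.71937358]
```

View pics/a_wrist.png

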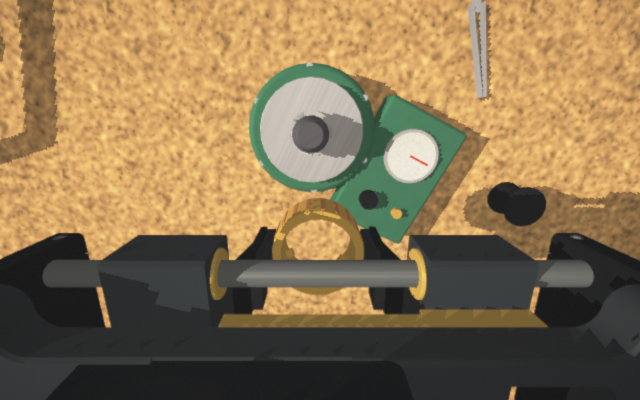

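The neck tip is at (310,133), centred in the cover, and the nut in hand is at about (318,245). Next I'll fit both in this one picture.

Run:
```python
from h import *
from scipy.optimize import minimize
d=np.load("pics/a_wrist.npz");P=d["P"];im=d["im"].astype(int); z=P[...,2]
for lo,hi,R in((.0885,.093,.02),(.047,.053,.055)):
    print(rim(P,.5537,-.1505,lo,hi,R))
p=np.array([.5035,-.1810]); th=np.radians(2*np.degrees(np.arctan2(.2291,.9734))); X=np.array([np.cos(th),np.sin(th)]); Y=np.array([np.sin(th),-np.cos(th)])
m=(z>.168)&(z<.182)&(np.hypot(P[...,0]-p[0],P[...,1]-p[1])<.04)&(im[...,2]-im[...,0]>25)
q=P[m]; print(len(q),np.percentile(q[:,2],[5,25,50,75,95]))
zt=np.percentile(q[:,2],75); q=q[abs(q[:,2]-zt)<.0025]
t=np.c_[(q[:,:2]-p)@X,(q[:,:2]-p)@Y]
f=lambda c:np.mean(np.clip(np.maximum(abs(np.hypot(*(t-c).T)-.0225)-.0025,0),0,.002))
b=min((minimize(f,(a,e),method="Nelder-Mead",options=dict(xatol=1e-5,fatol=1e-9)) for a in(-.004,0,.004) for e in(-.003,0,.003)),key=lambda o:o.fun)
print("nut in tool xy",b.x,b.fun,len(t),"x",t[:,0].min(),t[:,0].max(),"y",t[:,1].min(),t[:,1].max()); print("world",p+b.x[0]*X+b.x[1]*Y,"X",X,"Y",Y)
# same in side/scene
for n in("scene","side"):
    d=np.load(f"pics/a_{n}.npz");P=d["P"];im=d["im"].astype(int); z=P[...,2]
    print(n,[rim(P,.555,-.152,*k) for k in((.088,.094,.02),(.047,.053,.055))])
```

```text
(670, array([ 0.5536, -0.1489]), 0.0119, array([ 0.5537, -0.1491]), np.float64(0.0905))
(6905, array([ 0.5533, -0.1492]), 0.0465, array([ 0.5536, -0.149 ]), np.float64(0.0497))
1965 [0.16972214 0.1742604  0.17487486 0.17537644 0.17606076]
nut in tool xy [ 0.00143051 -0.00030832] 1.704051065269152e-05 1666 x -0.023753851072253772 0.026657318557676377 y -0.03405658146358306 0.03324814370884425
world [ 0.50464283 -0.18008602] X [0.89502579 0.44601439] Y [ 0.44601439 -0.89502579]
scene [(43, array([ 0.5542, -0.1504]), 0.0114, array([ 0.5544, -0.1496]), np.float64(0.0901)), (552, array([ 0.5528, -0.1502]), 0.048, array([ 0.5539, -0.15  ]), np.float64(0.0492))]Traceback (most recent call last):
  File "<stdin>", line 17, in <module>
  File "h.py", line 14, in rim
    e=(np.percentile(q[:,:2],.5,axis=0)+np.percentile(q[:,:2],99.5,axis=0))/2
       ~~~~~~~~~~~~~^^^^^^^^^^^^^^^^^^^
    return _quantile_unchecked(
        a, q, axis, out, overwrite_input, method, keepdims, weights)
    return _ureduce(a,
                    func=_quantile_ureduce_func,
    ...<5 lines>...
                    overwrite_input=overwrite_input,
                    method=method)
    r = func(a, **kwargs)
    result = _quantile(arr,
                       quantiles=q,
    ...<2 lines>...
                       out=out,
                       weights=wgt)
    slices_having_nans = np.isnan(arr[-1, ...])
                                  ~~~^^^^^^^^^
IndexError: index -1 is out of bounds for axis 0 with size 0
```

```bash
python3 -m crank '{"steps": [[[0.66,0.42,0],[0,0,0]],[[0.65,0.41,0],[0,0,0]],[[0.65,0.41,0],[0,0,0]],[[0,0,-0.5],[0,0,0]],[[0,0,-0.8],[0,0,0]],[[0,0,-0.5],[0,0,0]],[[0,0,0],[0,0,0]],[[0,0,0],[0,0,0]],[[0,0,0],[0,0,0]],[[0,0,0],[0,0,0]]]}'
python3 - <<'E'
from h import *
S=[]
for n in("scene","side","wrist"):
    c=cam(n); P=world(c); im=c["pixels"]; np.savez("pics/b_"+n,P=P,im=im); cv2.imwrite(f"pics/b_{n}.png",im)
    s=monitor.read_state(); S.append(np.r_[s["ee_pos"],s["ft_force"]])
    if n!="wrist":
        z=P[...,2]; m=(z>.1)&(z<.13)&(np.hypot(P[...,0]-.5535,P[...,1]+.149)<.03)&(im[...,2].astype(int)-im[...,0]>25)
        v,u=np.where(m); print(n,m.sum(),u.min(),u.max(),v.min(),v.max(),np.nanmax(z[m]))
print(np.mean(S,0).round(4))
a=cv2.imread("pics/b_scene.png")[170:290,180:330]; b=cv2.imread("pics/b_side.png")[180:300,255:405]
cv2.imwrite("pics/b.png",cv2.resize(np.hstack([a,b]),None,fx=2.6,fy=2.6,interpolation=cv2.INTER_CUBIC))
E
```

```text
time: 7.57
ee_pos: [0.553, -0.1512, 0.1147]
eef_rot: [0.974, 0.228, 0.001, 0.0]
ft_force: [0.6, -0.9, -2.2]
width: 0.0495
grip_force: 20.0
scene 203 251 266 203 224 0.12996857113264504
side 192 316 334 223 246 0.12994508696814888
[ 0.5529 -0.1511  0.1145  0.1131  0.0213 -2.3356]
```

View pics/b.png

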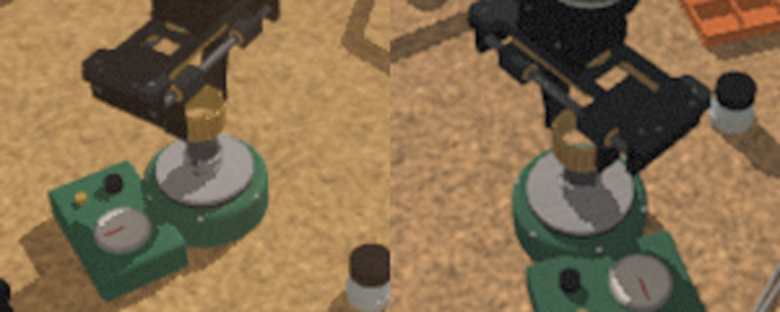

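The nut sits over the neck in both views: ring at about (205,115) and (575,140), neck just below it. The reading shows y about 1.2 mm short, so I'll correct that and lower with the force in view.

```bash
python3 -m crank '{"steps": [[[-0.01,0.05,-0.4],[0,0,0]],[[0,0,-0.3],[0,0,0]],[[0,0,-0.2],[0,0,0]],[[0,0,-0.1],[0,0,0]],[[0,0,0],[0,0,0]],[[0,0,0],[0,0,0]]]}'
python3 -m crank '{"steps": [[[0,0,-0.08],[0,0,0]],[[0,0,-0.08],[0,0,0]],[[0,0,0],[0,0,0]],[[0,0,0],[0,0,0]]]}'
python3 - <<'E'
from h import *
s=monitor.read_state(); print(s["ee_pos"],s["ft_force"],s["torque"])
E
```

```text
time: 8.22
ee_pos: [0.5521, -0.1498, 0.0884]
eef_rot: [0.974, 0.228, -0.0, 0.0]
ft_force: [0.0, 0.2, -1.3]
width: 0.0498
grip_force: 20.0
time: 8.55
ee_pos: [0.5521, -0.1497, 0.0845]
eef_rot: [0.974, 0.228, 0.0, 0.0]
ft_force: [-0.2, 0.1, -1.5]
width: 0.0498
grip_force: 20.0
[ 0.55214672 -0.14969765  0.08454458] [-0.21135323  0.07858276 -1.45293947] [-0.06093403  0.18093511 -0.02251336]
```

```bash
python3 -m crank '{"steps": [[[0,0,-0.08],[0,0,0]],[[0,0,-0.08],[0,0,0]],[[0,0,-0.08],[0,0,0]],[[0,0,-0.08],[0,0,0]],[[0,0,0],[0,0,0]],[[0,0,0],[0,0,0]]]}'
python3 -m crank '{"steps": [[[0,0,-0.06],[0,0,0]],[[0,0,-0.06],[0,0,0]],[[0,0,0],[0,0,0]],[[0,0,0],[0,0,0]],[[0,0,0],[0,0,0]]]}'
```

```text
time: 9.05
ee_pos: [0.5521, -0.1497, 0.0764]
eef_rot: [0.974, 0.228, -0.0, 0.0]
ft_force: [0.4, 0.0, -2.0]
width: 0.0497
grip_force: 20.0
time: 9.47
ee_pos: [0.5522, -0.1497, 0.0736]
eef_rot: [0.974, 0.228, 0.0, 0.0]
ft_force: [1.1, -1.0, -1.0]
width: 0.0498
grip_force: 20.0
```

```bash
for i in 1; do python3 -m crank '{"steps": [[[0,0,-0.04],[0,0,0]],[[0,0,0],[0,0,0]],[[0,0,0],[0,0,0]]]}'; done
python3 -m crank '{"steps": [[[0,0,-0.04],[0,0,0]],[[0,0,0],[0,0,0]],[[0,0,0],[0,0,0]]]}'
python3 -m crank '{"steps": [[[0,0,-0.04],[0,0,0]],[[0,0,0],[0,0,0]],[[0,0,0],[0,0,0]]]}'
```

```text
time: 9.72
ee_pos: [0.5521, -0.1497, 0.0725]
eef_rot: [0.974, 0.228, -0.0, 0.0]
ft_force: [-0.2, 0.3, -2.0]
width: 0.0497
grip_force: 20.0
time: 9.97
ee_pos: [0.5521, -0.1497, 0.0715]
eef_rot: [0.974, 0.228, -0.0, 0.0]
ft_force: [-0.3, 0.2, -1.6]
width: 0.0498
grip_force: 20.0
time: 10.22
ee_pos: [0.5523, -0.1497, 0.071]
eef_rot: [0.974, 0.228, 0.0, -0.0]
ft_force: [-2.3, 0.4, 4.0]
width: 0.05
grip_force: 20.0
```

Contact on the ridge at TCP z of about 0.071, with around 6 N. Turning anticlockwise in small pieces.

```bash
python3 -m crank '{"steps": [[[0,0,0],[0,0,1]],[[0,0,0],[0,0,1]],[[0,0,0],[0,0,0]],[[0,0,0],[0,0,0]]]}'
python3 -c "
from h import *
s=monitor.read_state(); print(s['ee_pos'],s['ft_force'],s['torque'])"
```

```text
time: 10.55
ee_pos: [0.5527, -0.1499, 0.071]
eef_rot: [0.95, 0.311, 0.001, 0.0]
ft_force: [-0.0, -0.3, 4.1]
width: 0.0499
grip_force: 20.0
[ 0.55269798 -0.14989121  0.07101136] [-0.032617   -0.2780645   4.11098753] [-0.08905745 -0.0304196   0.0555696 ]
```

```bash
python3 -m crank '{"steps": [[[0.015,-0.015,0],[0,0,1]],[[0.005,0,0],[0,0,1]],[[0,0,0],[0,0,0]]]}'
python3 -m crank '{"steps": [[[0.005,-0.005,0],[0,0,1]],[[0.005,0,0],[0,0,1]],[[0,0,0],[0,0,0]]]}'
python3 -c "
from h import *
s=monitor.read_state(); print(s['ee_pos'],s['ft_force'],s['torque'],s['joint_positions'][6])"
```

```text
time: 10.8
ee_pos: [0.5531, -0.1502, 0.071]
eef_rot: [0.919, 0.395, 0.0, 0.0]
ft_force: [-0.0, -0.4, 4.3]
width: 0.0499
grip_force: 20.0
time: 11.05
ee_pos: [0.5533, -0.1503, 0.0709]
eef_rot: [0.881, 0.472, 0.0, 0.0]
ft_force: [0.6, -0.2, 4.9]
width: 0.0495
grip_force: 20.0
[ 0.55326327 -0.15028252  0.0708639 ] [ 0.60137809 -0.23603321  4.94563725] [-0.05320224 -0.00794818  0.03408252] -0.21986747966521153
```

```bash
python3 -m crank '{"steps": [[[0.01,-0.005,0],[0,0,1]],[[0.01,0,0],[0,0,1]],[[0,0,0],[0,0,0]]]}'
python3 -c "
from h import *
s=monitor.read_state(); print(s['ee_pos'],s['ft_force'],s['torque'],s['joint_positions'][6])"
```

```text
time: 11.3
ee_pos: [0.5527, -0.1502, 0.0699]
eef_rot: [0.837, 0.547, -0.001, -0.0]
ft_force: [0.1, 0.4, -0.7]
width: 0.0497
grip_force: 20.0
[ 0.55273174 -0.15020801  0.06988067] [ 0.13849499  0.43800135 -0.74925543] [-0.07408658  0.11244101  0.01973469] -0.05884008176771493
```

```bash
python3 -m crank '{"steps": [[[0.01,0,0],[0,0,1]],[[0.01,0,0],[0,0,1]],[[0,0,0],[0,0,0]]]}'
python3 -c "
from h import *
s=monitor.read_state(); print(s['ee_pos'],s['ft_force'],s['torque'],s['joint_positions'][6])"
```

```text
time: 11.55
ee_pos: [0.5534, -0.1502, 0.07]
eef_rot: [0.787, 0.617, -0.0, -0.0]
ft_force: [0.9, 0.1, -2.2]
width: 0.0499
grip_force: 20.0
[ 0.55337317 -0.15023442  0.06998603] [ 0.94010544  0.08553018 -2.16266625] [-0.10054491  0.08016418 -0.02775991] 0.10283693574625304
```

Force fell to about -1 to -2 N (just the weight) and z dropped between 30 and 40 degrees, so the lugs are over the gaps. Lowering.

```bash
python3 -m crank '{"steps": [[[0,0,-0.04],[0,0,-0.5]],[[0,0,-0.04],[0,0,0]],[[0,0,0],[0,0,0]]]}'
python3 -m crank '{"steps": [[[0,0,-0.04],[0,0,0]],[[0,0,-0.04],[0,0,0]],[[0,0,0],[0,0,0]]]}'
```

```text
time: 11.8
ee_pos: [0.5535, -0.1502, 0.0681]
eef_rot: [0.8, 0.599, -0.0, -0.0]
ft_force: [0.3, -0.0, -0.8]
width: 0.0501
grip_force: 20.0
time: 12.05
ee_pos: [0.5537, -0.1503, 0.0663]
eef_rot: [0.799, 0.601, -0.0, -0.0]
ft_force: [0.4, -0.3, -2.1]
width: 0.0501
grip_force: 20.0
```

```bash
python3 -m crank '{"steps": [[[0,0,-0.04],[0,0,0]],[[0,0,-0.04],[0,0,0]],[[0,0,0],[0,0,0]]]}'
python3 -m crank '{"steps": [[[0,0,-0.04],[0,0,0]],[[0,0,0],[0,0,0]],[[0,0,0],[0,0,0]]]}'
python3 -m crank '{"steps": [[[0,0,-0.03],[0,0,0]],[[0,0,0],[0,0,0]],[[0,0,0],[0,0,0]]]}'
```

```text
time: 12.3
ee_pos: [0.5538, -0.1503, 0.0644]
eef_rot: [0.799, 0.601, -0.0, -0.0]
ft_force: [0.0, -0.3, -0.9]
width: 0.0501
grip_force: 20.0
time: 12.55
ee_pos: [0.5539, -0.1503, 0.0635]
eef_rot: [0.799, 0.601, 0.0, 0.0]
ft_force: [0.8, -0.1, -2.3]
width: 0.0496
grip_force: 20.0
time: 12.8
ee_pos: [0.5539, -0.1503, 0.0628]
eef_rot: [0.799, 0.601, 0.0, -0.0]
ft_force: [-0.1, 0.7, -1.6]
width: 0.0496
grip_force: 20.0
```

```bash
python3 -m crank '{"steps": [[[0,0,-0.03],[0,0,0]],[[0,0,0],[0,0,0]],[[0,0,0],[0,0,0]]]}'
python3 -m crank '{"steps": [[[0,0,-0.02],[0,0,0]],[[0,0,0],[0,0,0]],[[0,0,0],[0,0,0]]]}'
```

```text
time: 13.05
ee_pos: [0.554, -0.1504, 0.0624]
eef_rot: [0.799, 0.601, 0.0, 0.0]
ft_force: [-1.5, 0.1, 3.6]
width: 0.0497
grip_force: 20.0
time: 13.3
ee_pos: [0.5541, -0.1504, 0.0622]
eef_rot: [0.799, 0.601, 0.0, 0.0]
ft_force: [-1.8, 1.1, 7.2]
width: 0.0499
grip_force: 20.0
```

Bottomed at TCP z 0.0623, about 8.5 mm below the ridge, so the drop is confirmed. Now clockwise, following the thread lead.

```bash
python3 -m crank '{"steps": [[[-0.02,0,0],[0,0,-1]],[[-0.01,0.005,-0.015],[0,0,-1]],[[0,0,0],[0,0,0]]]}'
python3 -c "
from h import *
s=monitor.read_state(); print(s['ee_pos'],s['ft_force'],s['torque'],s['joint_positions'][6])"
```

```text
time: 13.55
ee_pos: [0.5535, -0.1505, 0.0615]
eef_rot: [0.85, 0.527, 0.0, 0.0]
ft_force: [-0.6, 0.3, 2.9]
width: 0.0498
grip_force: 20.0
[ 0.55348033 -0.15052587  0.06148753] [-0.56874071  0.28460221  2.88863757] [-0.160742   0.136201  -0.0212805] -0.09593131821766575
```

```bash
python3 -m crank '{"steps": [[[-0.01,0,-0.015],[0,0,-1]],[[-0.005,0.005,-0.015],[0,0,-1]],[[0,0,0],[0,0,0]]]}'
python3 -c "
from h import *
s=monitor.read_state(); print(s['ee_pos'],s['ft_force'],s['torque'],s['joint_positions'][6])"
```

```text
time: 13.8
ee_pos: [0.5531, -0.1503, 0.0607]
eef_rot: [0.892, 0.453, 0.0, 0.0]
ft_force: [-0.6, 0.7, 4.2]
width: 0.0496
grip_force: 20.0
[ 0.55306463 -0.15031194  0.06068079] [-0.60018536  0.74658672  4.15119156] [-0.1004917   0.13047953 -0.08079915] -0.2542770757669179
```

```bash
python3 -m crank '{"steps": [[[-0.01,0.005,-0.015],[0,0,-1]],[[-0.005,0.005,-0.015],[0,0,-1]],[[0,0,0],[0,0,0]]]}'
python3 -c "
from h import *
s=monitor.read_state(); print(s['ee_pos'],s['ft_force'],s['torque'],s['joint_positions'][6])"
```

```text
time: 14.05
ee_pos: [0.5526, -0.1499, 0.0599]
eef_rot: [0.927, 0.374, 0.0, 0.0]
ft_force: [-0.8, 0.4, 3.1]
width: 0.0494
grip_force: 20.0
[ 0.55264929 -0.14989038  0.05989491] [-0.83953548  0.36301254  3.06702553] [-0.14609144  0.1418658  -0.10111109] -0.41318415818874205
```

```bash
python3 -m crank '{"steps": [[[-0.005,0.005,-0.015],[0,0,-1]],[[-0.01,0.01,-0.015],[0,0,-1]],[[0,0,0],[0,0,0]]]}'
python3 -c "
from h import *
s=monitor.read_state(); print(s['ee_pos'],s['ft_force'],s['torque'],s['joint_positions'][6])"
```

```text
time: 14.3
ee_pos: [0.5523, -0.1494, 0.0591]
eef_rot: [0.956, 0.293, 0.0, 0.0]
ft_force: [-0.2, 0.0, 2.7]
width: 0.0493
grip_force: 20.0
[ 0.55227029 -0.14941186  0.0591085 ] [-0.2466974   0.04211312  2.7011019 ] [-0.08425311  0.15477236 -0.0613913 ] -0.5721116019855103
```

```bash
python3 -m crank '{"steps": [[[-0.005,0.005,-0.015],[0,0,-1]],[[-0.005,0.01,-0.015],[0,0,-1]],[[0,0,0],[0,0,0]]]}'
python3 -c "
from h import *
s=monitor.read_state(); print(s['ee_pos'],s['ft_force'],s['torque'],s['joint_positions'][6])"
```

```text
time: 14.55
ee_pos: [0.552, -0.149, 0.0584]
eef_rot: [0.978, 0.209, 0.0, 0.0]
ft_force: [0.8, 0.4, 4.0]
width: 0.0496
grip_force: 20.0
[ 0.55203093 -0.14902315  0.05835542] [0.8301205  0.44291527 4.0478738 ] [-0.09448171  0.17591406 -0.06291366] -0.7306980839734608
```

```bash
python3 -m crank '{"steps": [[[-0.005,0.01,-0.015],[0,0,-1]],[[0,0.005,-0.015],[0,0,-1]],[[0,0,0],[0,0,0]]]}'
python3 -c "
from h import *
s=monitor.read_state(); print(s['ee_pos'],s['ft_force'],s['torque'],s['joint_positions'][6])"
```

```text
time: 14.8
ee_pos: [0.552, -0.1487, 0.0577]
eef_rot: [0.992, 0.123, 0.0, 0.0]
ft_force: [-0.1, 0.1, 5.5]
width: 0.0496
grip_force: 20.0
[ 0.55197269 -0.14868256  0.05770543] [-0.09093607  0.13007534  5.54910455] [-0.0139664   0.30810357 -0.07341846] -0.8888573718108308
```

```bash
python3 -m crank '{"steps": [[[0,0.01,-0.012],[0,0,-1]],[[0,0,0],[0,0,0]],[[0,0,0],[0,0,0]]]}'
python3 -c "
from h import *
s=monitor.read_state(); print(s['ee_pos'],s['ft_force'],s['torque'],s['joint_positions'][6])"
```

```text
time: 15.05
ee_pos: [0.552, -0.1485, 0.0575]
eef_rot: [0.997, 0.082, 0.0, 0.0]
ft_force: [-0.4, 1.1, 5.4]
width: 0.0495
grip_force: 20.0
[ 0.55203978 -0.14854387  0.0574969 ] [-0.3999046   1.12368012  5.3692311 ] [-0.03242454  0.24723671 -0.14187533] -0.9634179580851416
```

```bash
python3 -m crank '{"steps": [[[0,0.005,-0.012],[0,0,-1]],[[0,0,0],[0,0,0]],[[0,0,0],[0,0,0]]]}'
python3 -c "
from h import *
s=monitor.read_state(); print(s['ee_pos'],s['ft_force'],s['torque'],s['joint_positions'][6])"
```

```text
time: 15.3
ee_pos: [0.5522, -0.1484, 0.0573]
eef_rot: [0.999, 0.038, 0.0, 0.0]
ft_force: [-0.8, -0.6, 6.6]
width: 0.0498
grip_force: 20.0
[ 0.55216291 -0.14842955  0.05733378] [-0.7823229  -0.60778826  6.61581452] [ 0.03008075  0.26866516 -0.11496991] -1.042070075610153
```

Cover contact: z is flattening. I'll relieve my own downward push so the thread alone carries the load, then check the cover depth.

```bash
python3 -m crank '{"steps": [[[0,0,0.03],[0,0,0]],[[0,0,0],[0,0,0]],[[0,0,0],[0,0,0]]]}'
cat > cov.py <<'E'
from h import *
from h import world
for n in("scene","side"):
    c=cam(n);P=world(c);P0=np.load(f"pics/a_{n}.npz")["P"]
    rr=np.hypot(P0[...,0]-.5540,P0[...,1]+.150)
    m=(rr>.026)&(rr<.044)&(abs(P0[...,2]-.049)<.003)&(abs(P[...,2]-.049)<.005)
    m2=(rr>.05)&(rr<.058)&(abs(P0[...,2]-P[...,2])<.003)
    print(n,m.sum(),"cover dz",np.median((P-P0)[m][:,2]),"pot dz",m2.sum(),np.median((P-P0)[m2][:,2]))
s=monitor.read_state(); print(s['ee_pos'],s['ft_force'],s['torque'])
E
python3 cov.py
```

```text
time: 15.55
ee_pos: [0.5521, -0.1484, 0.0577]
eef_rot: [0.999, 0.036, 0.0, 0.0]
ft_force: [2.4, -1.9, 0.6]
width: 0.0495
grip_force: 20.0
scene 277 cover dz -0.0004956431323298593 pot dz 343 0.00046010033185939214
side 187 cover dz -0.0006922013518839698 pot dz 259 -0.0001980361143790743
[ 0.55204242 -0.14843297  0.05767506] [ 3.83478714 -1.47261132 -0.49931238] [-0.17237105 -0.57036562  0.12692553]
```

```bash
python3 -m crank '{"steps": [[[-0.01,0.005,-0.012],[0,0,-1]],[[0,0,0],[0,0,0]],[[0,0,0],[0,0,0]]]}'; python3 cov.py
```

```text
time: 15.9
ee_pos: [0.5517, -0.1483, 0.0573]
eef_rot: [1.0, -0.008, 0.0, 0.0]
ft_force: [3.8, -1.4, 0.2]
width: 0.0501
grip_force: 20.0
scene 274 cover dz -0.001075616101763932 pot dz 355 0.0003032741209992862
side 170 cover dz -0.0010403796866639836 pot dz 260 -0.00010866311100715675
[ 0.55165993 -0.14834086  0.05737359] [ 4.26445805 -1.14548691 -1.44162047] [-0.37556926 -0.87402148 -0.04063081]
```

```bash
python3 -m crank '{"steps": [[[0,0.005,-0.012],[0,0,-1]],[[0,0,0],[0,0,0]],[[0,0,0],[0,0,0]]]}'; python3 cov.py
```

```text
time: 16.25
ee_pos: [0.5516, -0.1481, 0.057]
eef_rot: [0.999, -0.052, 0.0, 0.0]
ft_force: [3.6, -2.2, -0.7]
width: 0.0497
grip_force: 20.0
scene 275 cover dz -0.0014009363097805538 pot dz 372 0.0004207037293521565
side 146 cover dz -0.0015847235569868556 pot dz 258 -0.00014581896083831758
[ 0.55157061 -0.1481034   0.05702091] [ 4.95003079 -1.71071033 -1.15545577] [-0.3254993  -0.94747883 -0.10228501]
```

Cover is down about 1.5 mm by both cameras, with no vertical push from the arm, so the nut is snug. I'll ease the side load and let go.

```bash
python3 -m crank '{"steps": [[[0.02,-0.01,0],[0,0,0]],[[0,0,0],[0,0,0]],[[0,0,0],[0,0,0]]]}'
python3 -m crank '{"steps": [[[0,0,0],[0,0,0]],[[0,0,0],[0,0,0]],[[0,0,0],[0,0,0]],[[0,0,0],[0,0,0]],[[0,0,0],[0,0,0]],[[0,0,0],[0,0,0]]]}' 80; python3 cov.py
```

```text
time: 16.6
ee_pos: [0.5516, -0.1481, 0.0569]
eef_rot: [0.999, -0.053, -0.0, -0.0]
ft_force: [1.2, 0.1, 2.2]
width: 0.0498
grip_force: 20.0
time: 17.1
ee_pos: [0.5517, -0.1483, 0.0569]
eef_rot: [0.999, -0.053, -0.0, 0.0]
ft_force: [-0.2, 0.2, -0.7]
width: 0.0776
grip_force: 0.0
scene 305 cover dz -0.0014071434781660619 pot dz 353 0.00020160781195432964
side 110 cover dz -0.0012663620330209957 pot dz 251 -0.0002005822151832648
[ 0.55181823 -0.14832731  0.05694577] [ 0.21719445  0.07136147 -0.28343533] [-0.06813508  0.20961032  0.01815909]
```

```bash
python3 -m crank '{"steps": [[[0,0,0.4],[0,0,0]],[[0,0,0.8],[0,0,0]],[[0,0,1],[0,0,0]],[[0,0,1],[0,0,0]],[[0,0,1],[0,0,0]],[[0,0,1],[0,0,0]],[[0,0,0.5],[0,0,0]],[[0,0,0],[0,0,0]],[[0,0,0],[0,0,0]],[[0,0,0],[0,0,0]]]}' 87; python3 cov.py
python3 - <<'E'
from h import *
a=cam("scene");b=cam("side")
for n,c in(("scene",a),("side",b)):print(n,rim(world(c),.5535,-.15,.068,.079,.035))
cv2.imwrite("pics/end.png",cv2.resize(np.hstack([a["pixels"][170:290,180:330],b["pixels"][180:300,255:405]]),None,fx=2.6,fy=2.6))
E
```

```text
time: 18.03
ee_pos: [0.5514, -0.1481, 0.1985]
eef_rot: [0.999, -0.053, -0.001, -0.0]
ft_force: [0.8, -0.6, 0.3]
width: 0.0867
grip_force: 0.0
scene 332 cover dz -0.0015153312633077731 pot dz 378 0.0003960105111331935
side 383 cover dz -0.0015524356713975118 pot dz 407 -9.537210142740449e-07
[ 0.55126615 -0.1481497   0.19829725] [-0.17769802  0.14125787  0.06126834] [-0.04012913  0.1805501  -0.08683053]
scene (163, array([ 0.5535, -0.1496]), 0.0265, array([ 0.5536, -0.1489]), np.float64(0.0726))
side (203, array([ 0.5533, -0.1503]), 0.0257, array([ 0.5531, -0.15  ]), np.float64(0.0724))
```

View pics/end.png

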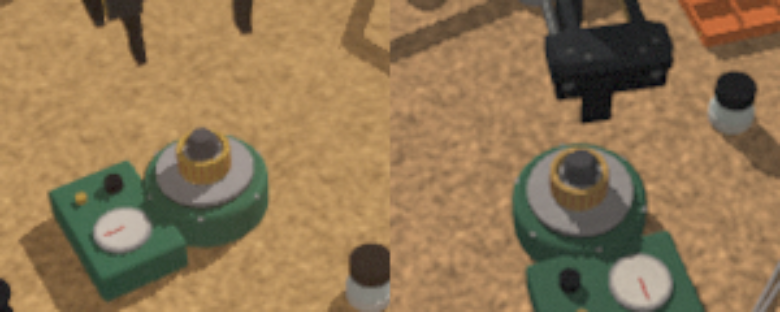

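The nut sits level on the cover, at (205,158) in the scene view and (579,180) in the side view. The cover is about 1.5 mm down and the gripper is clear.

```bash
python3 -c "
from bench import ticket; print(ticket.close_job())"
```

```text
the job is handed in; nothing more can be done
None
```

The nut dropped into the thread after 30–40° of anticlockwise turning, then ran about 80° clockwise until snug, pressing the cover down about 1.5 mm by camera depth; the gripper is clear and the job was handed in at about 18 s.

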